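Index the dish arm one hole, to under the camera, by its pull-ring pin

TASK

A culture dish rides on the blue arm of the bench indexer, locked by a spring pin in the middle hole between a dosing syringe and an inspection camera. Hook the fingertips into the red pull ring, lift the pin out of its hole, swing the arm one hole, and only one, so that the dish comes under the camera, and let the ring go so that the pin is fully home in that hole. Work the ring without gripping it or hauling hard on it, do not touch the dish, which must stay seated in its nest, and leave the camera, the syringe and everything else on the bench alone.

Things in the scene. Friction and masses are not known exactly. Their poses are not given: they have to be found in the camera images.
- swing (a joint): turn of the blue link arm about its upright pivot, rad: 0 in the middle hole, where it starts; positive is counter-clockwise seen from above. Five holes at -0.838, -0.419, 0, 0.419, 0.838 (24 degrees apart), on a 70 mm radius about the pivot. 1.5 mm play in a hole, so the locked arm rocks 0.02 rad. Light friction, about 1 N at the ring; it stays where left.
- plunger (a joint): rise of the spring index pin, m: 0 = home in a hole, 0.010 = its round tip leaves the hole, 0.016 = upper stop. A spring pushes it down with 4 N when home, 7.5 N when 12 mm up. Let go between holes it rides on the plate at 0.010 and drops in when brought within about 3 mm of a hole.
- pull_ring: red pull ring fixed on the head of the pin, inside diameter 48 mm, round bar 6 mm; leans 55 degrees from upright outward, towards the dish. Origin at the pin head where the ring's lowest part joins it, on the pin axis, 74 mm above the table when the pin is home; x = horizontal, from the pivot along the arm to the dish, z = up. Moves and turns with arm and pin.
- ring (a point): centre of the ring's opening, 22 mm outward of and 15 mm above the ring's origin, 89 mm above the table when home; axes as the ring's. A finger enters the opening down and outward (+x), 20 to 45 degrees from upright, from above the pivot towards the dish. Below this point: 43 mm free to the top of the arm; outward: 36 mm free to the dish nest. Lifting straight up with a finger through the ring raises the pin.
- crown (a point): highest part of the red ring, middle of its bar, 22 mm outward of and 15 mm above the ring's centre, 105 mm above the table when home; the finger that lifts bears on the underside of this bar
- pivot (a point): top of the arm's pivot, on its upright axis, 62 mm above the table, in the middle of a round grey foot 184 mm across fixed to the table; x axis points to the middle hole. The ring's centre moves on a circle of 92 mm radius about it.
- nest (a point): centre of the floor of the dish nest at the end of the blue arm, 42 mm above the table, 165 mm from the pivot; a low aluminium cup 74 mm across, its rim 50 mm above the table
- dish: clear petri dish; origin at the centre of its underside
- camera: inspection camera on its stand; origin on the table straight under the lens
- doser: dosing syringe on its stand; origin on the table straight under the syringe
- dish_mid (a point): centre of the petri dish, half-way up; 58 mm across, 15 mm high, loose in the nest; not to be touched
- lens (a point): face of the lens of the inspection camera, black with a white ring light 62 mm across, 128 mm above the table, straight above where the nest stands when the arm is in the hole next to the middle one on the camera's side (plus or minus, it varies). The camera's column, 12 mm thick, 200 mm high, stands 52 mm beyond it along the pivot's x axis; fixed to the table.
- syringe_tip (a point): lower tip of the dosing syringe, on a similar stand on the other side, above the hole next to the middle one there; fixed to the table
- hole_plus (a point): mouth of the hole next to the middle one (joint value +0.419), 12 mm wide, in the top of the sector plate, 34 mm above the table
- hole_minus (a point): mouth of the hole next to the middle one on the other side (joint value -0.419), the same
- jar_small: small clear jar with white lid, 40 mm across, 52 mm high, standing near the indexer; origin at the centre of its underside
- jar_a: clear jar with white lid, 52 mm across, 64 mm high; origin at the centre of its underside
- jar_tall: tall clear jar with white lid, 46 mm across, 77 mm high; origin at the centre of its underside
- dropper: brown dropper bottle, 34 mm across, 102 mm high; origin at the centre of its underside
- multimeter: black and yellow multimeter lying flat, 140 x 70 x 43 mm; origin at the centre of its underside

How it is judged:
By the outcome, as a careful person would: the job done as asked, in the order asked, and still so for the second after the job is handed in, with the robot touching nothing.
It also fails if it takes over 40 s, if anything falls off the work surface, if the arm or the gripper's body presses on something with over 40 N, if the wrist force passes 120 N, or if a joint passes its speed limit or range.

ROBOT

A 7-joint arm with a two-finger parallel gripper is mounted at the origin on a cart in front of the work surface, level with it; the furniture and walls round the work are solid. World frame = base frame: x ahead of the robot, y to its left, z up, the work surface at z = 0. Lengths are in m, angles in rad, forces in N, time in s.
With the tool pointing down it reaches from about 0.425 to 0.975 m from the base axis. Payload 16.7 kg.
Tool frame: the origin (TCP) lies on the centre line of the jaws, within the pads' length; the fingertips stand 19 mm ahead of it and the grasp point (between the pads) is the TCP (env.nose_length is the z of the fingertips in the tool frame, in m); z points along the fingers, y is the line along which they close (so a half turn about z gives the same grasp; the last joint's range is limited). The gripper opens to 85 mm and grips with 20 to 120 N. Pads are 22 mm wide; open, the fingers measure 114 mm over their backs; the gripper's body (76 mm by 85 mm) begins 54 mm behind the grasp point. The pads swing forward as they close: fully open they stand 13 mm farther back than shut.
Start: joints at [0.983, 0.426, 0.074, 1.606, -0.034, 1.111, -0.067], TCP at [0.287, -0.611, 0.25] pointing down, gripper open.
Joint ranges: [-2.85, 2.85], [-0.5, 2.14], [-1.23, 1.37], [0.21, 2.46], [-1.02, 4.16], [0.16, 2.05], [-2.73, 2.73]. Speed limits (rad/s): [1.89, 1.89, 2.39, 2.39, 3.01, 3.01, 3.01].

INTERFACE

Orientations are given as a 3x3 rotation matrix whose columns are the frame's x, y, z axes.
In Python, from rig import env, snapshot, calibration gives the robot as it stands.
- The arm moves only by the tool apply_moves, never from a script. Its argument "increments" is a list of rows, each an object with "slide": the shift along the world's x, y, z each as a share of 0.2 m, from -1 to 1, a list of three; "rot": the turn, a rotation vector about the world's x, y, z each as a share of 30 degrees, from -1 to 1, a list of three; "claw": the closure in counts, from 0 (fully open) to 255 (shut). A call has 1 to 12 rows; each row is the pose to reach, as a shift and turn from the pose commanded when the call began; what a row does not reach only later rows make up. A row lasts 1/10 s, in which the tool goes at most 50 mm and 8.59 degrees, less where a joint would pass 70% of its speed; a pose out of reach is approached as far as the arm can. A call with a number of a shift or a turn outside -1 to 1 is refused whole. A call with a gripper value outside its range is refused whole. The fingers move at their own pace and stop on an object; the grip force is fixed at half the most. Time passes only in rows, so rows that repeat a pose let the fingers close. It gives the time, the measured TCP pose, the force, the opening and the grip force at its end, in the units of the state.
- env.sense(): the state, without advancing time (a new reading comes with each control period).
- snapshot(name): name is "side" or "top" or "wrist"; returns the picture (384x512x3 uint8, red, green, blue); there is no depth.
- calibration(name): a dict with "camera_matrix" (3x3 intrinsics, pixels), "rvec" (rotation vector, rad) and "tvec" (3), from world to camera coordinates, as OpenCV has them; the wrist camera has in their place "tool_from_camera" (4x4, takes a point from camera to tool coordinates, whose origin is the TCP and whose axes are the flange's). Camera axes: x right, y down, z forward; pixel columns grow to the right and rows downward; lengths in m; the calibration is good to about 2 mm. A picture is of the moment at which its call begins: read the wrist's pose just before it. calibration takes no time and is no camera call.
- env.sign_off(): hands the job in; it is judged then, once.
The state is a dict: "clock": time; "qpos": joint angles; "qd": joint speeds; "tau": joint torques, N m; "position": TCP position; "ee_rot": TCP orientation; "force": force on the tool from outside, world axes, zero at the start; "ft_torque": the same for the moment, N m; "gripper_width": finger opening in m; "finger_force": force on a finger pad.
Only numpy, scipy, OpenCV 4.12 (cv2) and the standard library are available. Lean on these libraries where they do the work, as an engineer would, in place of code of your own. Each camera call takes 0.05 s, during which the arm holds its last target. There are 200 camera calls.

## Working session

There is one attempt and no reset: what is moved stays moved. The work goes in short steps, Python scripts to look and compute and a tool call to move; the robot and the scene stay as the last step left them, time stands still between calls to the robot, and variables do not carry over. Pictures are saved under pics/ and viewed, at most 10 in all, crops included, and the job is handed in when it is done.

Besides the shell and the picture viewer there is one more tool, called after "Call:" in YAML: its name, and indented under it one key for each argument. apply_moves: Moves the arm, as the interface text tells. Its arguments: {"type":"object","properties":{"increments":{"type":"array","items":{"type":"object","properties":{"slide":{"type":"array","items":{"type":"number"}},"rot":{"type":"array","items":{"type":"number"}},"claw":{"type":"number"}}}}},"required":["increments"]}

```bash
mkdir -p pics; ls
python3 - <<'E'
from rig import env,snapshot,calibration
import cv2,numpy as np
for n in("top","side"):
    im=snapshot(n); cv2.imwrite(f"pics/{n}0.png",im[:,:,::-1])
    c=calibration(n); R=cv2.Rodrigues(np.array(c['rvec']))[0]; print(n,(-R.T@np.array(c['tvec']).ravel()).round(3),R.round(2).tolist(),np.array(c['camera_matrix']).round(0).tolist())
s=env.sense();print(s['clock'],s['position'],s['ee_rot'],s['gripper_width'],s['force'],env.nose_length);print(calibration('wrist')['tool_from_camera'])
E
```

```text
pics
top [0.479 0.011 1.161] [[0.03, -1.0, 0.01], [-1.0, -0.03, -0.09], [0.09, -0.01, -1.0]] [[398.0, 0.0, 256.0], [0.0, 398.0, 192.0], [0.0, 0.0, 1.0]]
side [ 0.436 -0.796  0.543] [[0.98, -0.2, 0.0], [-0.09, -0.48, -0.87], [0.17, 0.86, -0.49]] [[354.0, 0.0, 256.0], [0.0, 354.0, 188.0], [0.0, 0.0, 1.0]]
0.1 [ 0.28662786 -0.61074602  0.24968119] [[ 9.05283066e-01  4.24808521e-01 -5.39835476e-04]
 [ 4.24808860e-01 -9.05282510e-01  1.00522795e-03]
 [-6.16742146e-05 -1.13934274e-03 -9.99999349e-01]] 0.08567532786510065 [-0.46360561 -0.29635978  0.07423809] 0.019
[[ 6.66321795e-04 -9.62203079e-01 -2.72332134e-01  6.84767679e-02]
 [ 9.99997941e-01  1.16314759e-03 -1.66290979e-03 -7.25423273e-04]
 [ 1.91681939e-03 -2.72330465e-01  9.62201873e-01 -1.23287270e-01]
 [ 0.00000000e+00  0.00000000e+00  0.00000000e+00  1.00000000e+00]]
```

View pics/top0.png

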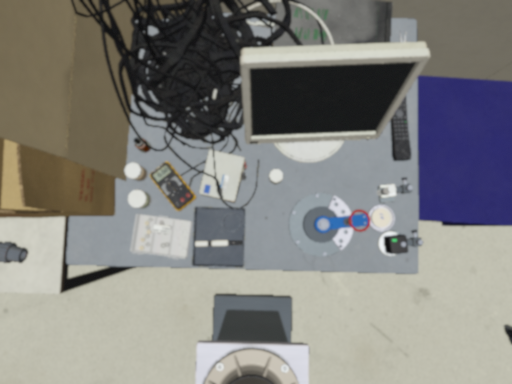

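View pics/side0.png

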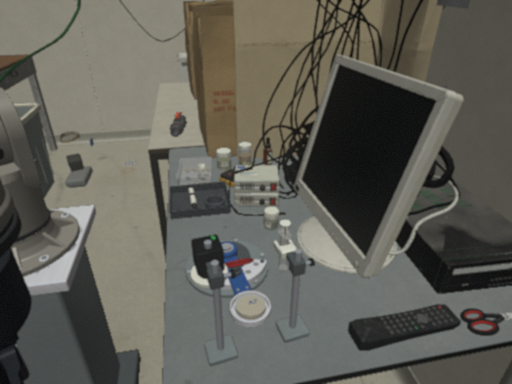

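The top view shows the indexer foot at about (322,224). The blue arm points right (-y), with the red ring at (360,220) and the dish at (381,217). The camera (black, ring light) is at (393,243), on the low-x side, and the syringe is at (388,190). Next I'll measure these.

```bash
cat > h.py <<'E'
from rig import env,snapshot,calibration
import cv2,numpy as np
def cam(n):
    c=calibration(n)
    K=np.array(c['camera_matrix'])
    if n=='wrist':
        s=env.sense();T=np.array(c['tool_from_camera']);Rt=np.array(s['ee_rot'])
        return K,(Rt@T[:3,:3]).T,Rt@T[:3,3]+np.array(s['position'])
    R=cv2.Rodrigues(np.array(c['rvec']))[0]
    return K,R,-R.T@np.array(c['tvec']).ravel()
def ray(C,uv,z):
    K,R,o=C; d=R.T@np.linalg.inv(K)@np.array([uv[0],uv[1],1.]); return o+d*(z-o[2])/d[2]
def proj(C,p):
    K,R,o=C; q=K@R@(np.array(p)-o); return q[:2]/q[2]
def two(C1,u1,C2,u2):
    A=[];b=[]
    for C,u in((C1,u1),(C2,u2)):
        K,R,o=C; d=R.T@np.linalg.inv(K)@np.array([u[0],u[1],1.]);d/=np.linalg.norm(d);P=np.eye(3)-np.outer(d,d);A.append(P);b.append(P@o)
    return np.linalg.lstsq(np.vstack(A),np.hstack(b),rcond=None)[0]
def red(im):
    h=cv2.cvtColor(im,cv2.COLOR_RGB2HSV); return (((h[...,0]<8)|(h[...,0]>172))&(h[...,1]>140)&(h[...,2]>70)).astype(np.uint8)
def blue(im):
    h=cv2.cvtColor(im,cv2.COLOR_RGB2HSV); return ((abs(h[...,0].astype(int)-107)<10)&(h[...,1]>150)&(h[...,2]>70)).astype(np.uint8)
E
python3 - <<'E'
from h import *
im=snapshot('top');C=cam('top')
for nm,m in(('red',red(im)),('blue',blue(im))):
    m[:180]=0;m[260:]=0;m[:,:285]=0;m[:,415:]=0
    n,l,st,ce=cv2.connectedComponentsWithStats(m)
    for i in range(1,n):
        if st[i,4]>8: print(nm,st[i],ce[i].round(1))
    if nm=='red': 
        ys,xs=np.nonzero(m);e=cv2.fitEllipse(np.c_[xs,ys].astype(np.float32));print(e)
        print('ring@.089',ray(C,((xs.min()+xs.max())/2,(ys.min()+ys.max())/2),.089))
for nm,uv,z in(('pivot',(322,224),.062),('dish',(381.5,217.5),.058),('lens',(389,244),.128)): print(nm,ray(C,uv,z).round(4))
cv2.imwrite('pics/c.png',cv2.resize(im[170:270,280:430],None,fx=5,fy=5,interpolation=cv2.INTER_CUBIC)[:,:,::-1])
E
```

```text
((349.5, 221.125), (0.0, 1.0), 180.0)
ring@.089 [ 0.5011837  -0.24983318  0.089     ]
blue [353 215  14  11 104] [358.4 220. ]
blue [315 217   7  15  23] [317.  224.4]
blue [328 218  17  11 142] [335.9 222.5]
pivot [ 0.4915 -0.1804  0.062 ]
dish [ 0.5139 -0.3464  0.058 ]
lens [ 0.4437 -0.343   0.128 ]
```

View pics/c.png

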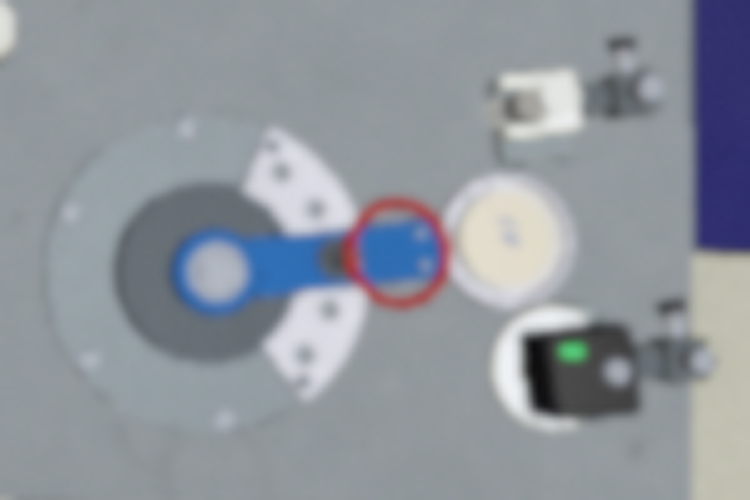

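The crop shows pivot (217,271), ring centre (397,252), nest rim (511,240) and ring light (553,370), all in crop pixels at 5x. The camera is on the clockwise side, so the target is -0.419.

Run:
```python
from h import *
C=cam('top')
f=lambda x,y:((x+.5)/5-.5+280,(y+.5)/5-.5+170)
P=ray(C,f(217,271),.062);F=ray(C,f(205,273),.012);N=ray(C,f(511,240),.05);G=ray(C,f(397,252),.089);L=ray(C,f(553,370),.128)
for n,p in zip("PFNGL",(P,F,N,G,L)):
    d=p-P;print(n,p.round(4),np.hypot(*d[:2]).round(4),np.arctan2(d[1],d[0]).round(4))
# side check
im=snapshot('side');m=red(im);m[:240]=0;m[290:]=0;m[:,:200]=0;m[:,285:]=0
ys,xs=np.nonzero(m);print(xs.min(),xs.max(),ys.min(),ys.max(),len(xs))
S=cam('side')
for p in(P,N,G): print(proj(S,p))
cv2.imwrite('pics/s.png',cv2.resize(im[220:330,170:320],None,fx=5,fy=5,interpolation=cv2.INTER_CUBIC)[:,:,::-1])
```

```text
P [ 0.4921 -0.1832  0.062 ] 0.0 0.0
F [ 0.4914 -0.1851  0.012 ] 0.0021 -1.9312
N [ 0.5139 -0.3498  0.05  ] 0.168 -1.4411
G [ 0.5045 -0.2755  0.089 ] 0.0931 -1.437
L [ 0.4448 -0.3461  0.128 ] 0.1697 -1.8534
227 251 259 266 105
[224.25342782 244.58219028]
[248.00940037 305.44913457]
[236.07130523 262.15185764]
```

View pics/s.png

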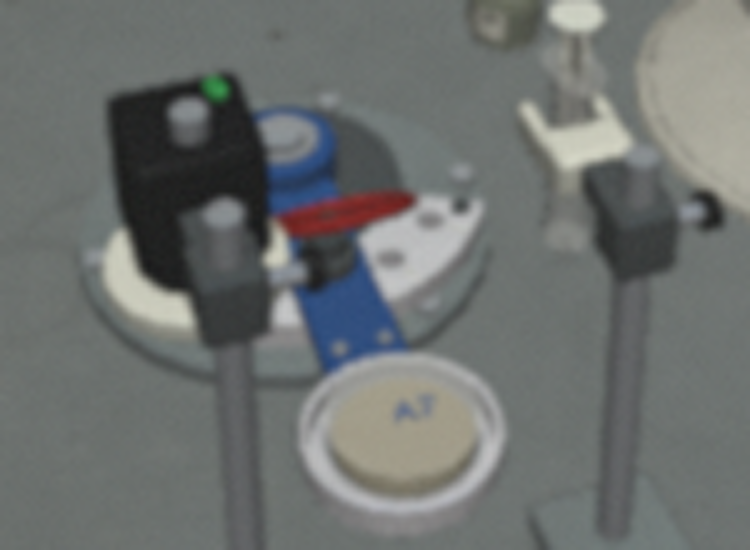

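The geometry is consistent. The pivot is at (0.492,-0.184), the arm azimuth is -1.438, the ring centre is at radius 0.093, and the lens is 0.415 rad clockwise. I'll start with the approach: shut the claw, rise and yaw.

Call:
apply_moves:
  increments:
    - {"slide": [0,0,0.25],"rot": [0,0,-0.28],"claw": 255}
    - {"slide": [0,0,0.5],"rot": [0,0,-0.56],"claw": 255}
    - {"slide": [0,0,0.75],"rot": [0,0,-0.584],"claw": 255}
    - {"slide": [0,0,0.75],"rot": [0,0,-0.584],"claw": 255}
    - {"slide": [0,0,0.75],"rot": [0,0,-0.584],"claw": 255}

```text
clock: 0.7
position: [0.2869, -0.6112, 0.4014]
ee_rot: [[0.991, 0.133, 0.001], [0.133, -0.991, -0.002], [0.001, 0.002, -1.0]]
force: [0.6, -0.1, -1.2]
gripper_width: 0.0128
finger_force: 0.0
```

Call:
apply_moves:
  increments:
    - {"slide": [0.15,0.2,0],"rot": [-0.2,0,0],"claw": 255}
    - {"slide": [0.3,0.4,0],"rot": [-0.4,0,0],"claw": 255}
    - {"slide": [0.45,0.6,0],"rot": [-0.6,0,0],"claw": 255}
    - {"slide": [0.6,0.8,0],"rot": [-0.7,0,0],"claw": 255}
    - {"slide": [0.75,1,0],"rot": [-0.7,0,0],"claw": 255}
    - {"slide": [0.75,1,0],"rot": [-0.7,0,0],"claw": 255}
    - {"slide": [0.75,1,0],"rot": [-0.7,0,0],"claw": 255}

```text
clock: 1.4
position: [0.4373, -0.4097, 0.3989]
ee_rot: [[0.991, 0.136, -0.001], [0.127, -0.925, -0.357], [-0.049, 0.354, -0.934]]
force: [-0.8, -0.6, -0.0]
gripper_width: -0.0001
finger_force: 0.0
```

Call:
apply_moves:
  increments:
    - {"slide": [0.1,0.22,0],"rot": [-0.2,0,0],"claw": 255}
    - {"slide": [0.15,0.44,0],"rot": [-0.4,0,0],"claw": 255}
    - {"slide": [0.2,0.66,0],"rot": [-0.6,0,0],"claw": 255}
    - {"slide": [0.3,0.93,0],"rot": [-0.63,0,0],"claw": 255}
    - {"slide": [0.3,0.93,-0.25],"rot": [-0.63,0,0],"claw": 255}
    - {"slide": [0.3,0.93,-0.5],"rot": [-0.63,0,0],"claw": 255}
    - {"slide": [0.3,0.93,-0.5],"rot": [-0.63,0,0],"claw": 255}

```text
clock: 2.1
position: [0.4937, -0.2259, 0.2945]
ee_rot: [[0.99, 0.138, -0.009], [0.101, -0.761, -0.641], [-0.095, 0.634, -0.768]]
force: [-0.4, -0.5, 0.3]
gripper_width: -0.0
finger_force: 0.0
```

```bash
cat > w.py <<'E'
from h import *
from scipy.spatial.transform import Rotation as Ro
P=np.array([.492,-.184]);
def u(s=0): a=-1.438+s; return np.array([np.cos(a),np.sin(a),0])
def ring(s=0,h=0): return np.r_[P,0]+.092*u(s)+[0,0,.089+h]
def Rdes(th,s=0):
    th=np.radians(th);k=np.array([0,0,1.]);U=u(s)
    z=np.sin(th)*U-np.cos(th)*k;y=np.cos(th)*U+np.sin(th)*k
    return np.c_[np.cross(y,z),y,z]
def st():
    s=env.sense();R=np.array(s['ee_rot']);return s,np.array(s['position']),R
def go(p,R=None):
    s,p0,R0=st();print('t',s['clock'],'pos',p0.round(4),'F',np.round(s['force'],1),'w',round(s['gripper_width'],4))
    print('slide',((p-p0)/.2).round(3),'rot',(np.degrees(Ro.from_matrix(R@R0.T).as_rotvec())/30).round(3) if R is not None else '')
E
python3 - <<'E'
from w import *
R=Rdes(40);go(ring()-R[:,2]*.08,R)
im=snapshot('wrist');cv2.imwrite('pics/w1.png',im[:,:,::-1]);print(proj(cam('wrist'),ring()),proj(cam('wrist'),ring()+.022*u()+[0,0,.015]))
print(env.sense()['qpos'])
E
```

```text
t 2.1 pos [ 0.4937 -0.2259  0.2945] F [-0.4 -0.5  0.3] w -0.0
slide [ 0.019  0.009 -0.721] rot [ 0.006 -0.183  0.061]
[149.14164803 143.11413033] [177.9576361  143.50324837]
[ 0.14564621  0.17864798 -0.25933008  2.01223189  0.80401112  1.1997676
 -1.94827304]
```

View pics/w1.png

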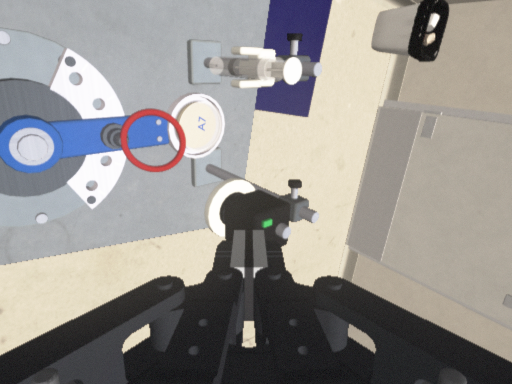

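The wrist view shows the red ring centred near (153,140) against a predicted (149,143), so my estimate is about 3 mm off. The path down is clear. I'll go down to the pre-insert point and refine there.

Call:
apply_moves:
  increments:
    - {"slide": [0.02,0.01,-0.2],"rot": [0,-0.1,0.03],"claw": 255}
    - {"slide": [0.02,0.01,-0.4],"rot": [0,-0.18,0.06],"claw": 255}
    - {"slide": [0.02,0.01,-0.55],"rot": [0,-0.18,0.06],"claw": 255}
    - {"slide": [0.02,0.01,-0.65],"rot": [0,-0.18,0.06],"claw": 255}
    - {"slide": [0.02,0.01,-0.65],"rot": [0,-0.18,0.06],"claw": 255}
    - {"slide": [0.02,0.01,-0.65],"rot": [0,-0.18,0.06],"claw": 255}

```text
clock: 2.75
position: [0.5017, -0.224, 0.1724]
ee_rot: [[0.991, 0.094, 0.093], [0.132, -0.756, -0.641], [0.01, 0.647, -0.762]]
force: [-0.4, 0.3, 1.0]
gripper_width: 0.0002
finger_force: 0.0
```

Run:
```python
from w import *
R=Rdes(40);C=cam('wrist');im=snapshot('wrist');cv2.imwrite('pics/w2.png',im[:,:,::-1]);print(env.sense()['qpos'].round(2))
m=red(im);n,l,s,c=cv2.connectedComponentsWithStats(m);i=1+np.argmax(s[1:,4]);print(s[i])
ys,xs=np.nonzero(l==i);h=cv2.convexHull(np.c_[xs,ys].astype(np.float32));e=cv2.fitEllipse(h);print('obs',e,'pred',proj(C,ring()))
t=np.linspace(0,2*np.pi,60);U=u();A=.82*U+np.array([0,0,.57]);B=np.cross(U,[0,0,1])
q=np.array([proj(C,ring()+.027*(np.cos(a)*A+np.sin(a)*B)) for a in t]).astype(np.float32);print('predel',cv2.fitEllipse(q))
G=ray(C,e[0],.089);print('ring',G.round(4),'ring guess',ring().round(4), 'u,r',u().round(3))
d=G[:2]-P;print(np.hypot(*d),np.arctan2(d[1],d[0]))
go(ring()-R[:,2]*.08,R)
```

```text
[ 0.11  0.32 -0.24  2.17  1.03  0.96 -2.32]
[ 187  162   85   81 1468]
obs ((229.0623779296875, 201.66006469726562), (80.76410675048828, 85.27311706542969), 80.7049560546875) pred [227.97063906 204.10916851]
predel ((227.5337371826172, 202.97003173828125), (74.62885284423828, 78.45851135253906), 81.74334716796875)
ring [ 0.5059 -0.276   0.089 ] ring guess [ 0.5042 -0.2752  0.089 ] u,r [ 0.132 -0.991  0.   ]
0.09299650956384352 -1.4211855301038472
t 2.8 pos [ 0.5018 -0.2239  0.1726] F [-0.5 -0.3  0.8] w 0.0001
slide [-0.022 -0.002 -0.112] rot [0.009 0.022 0.002]
```

View pics/w2.png

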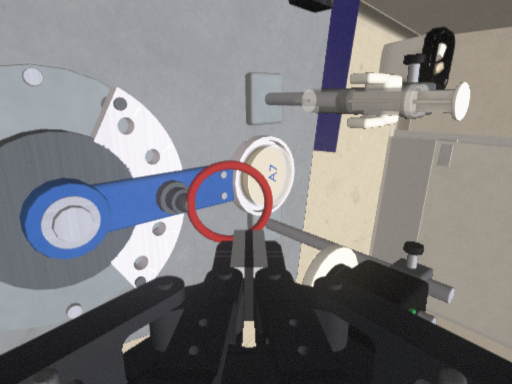

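The ring is at (229,202), matching the prediction within 2 mm. Refined centre is (0.506,-0.276). Joint 7 is at -2.32, close to its limit, so I'll turn the tool +90° about its own axis before inserting.

Call:
apply_moves:
  increments:
    - {"slide": [0,0,0],"rot": [-0.025,0.18,0.21],"claw": 255}
    - {"slide": [0,0,0],"rot": [-0.05,0.36,0.42],"claw": 255}
    - {"slide": [0,0,0],"rot": [-0.075,0.54,0.63],"claw": 255}
    - {"slide": [0,0,0],"rot": [-0.09,0.64,0.76],"claw": 255}

```text
clock: 3.2
position: [0.5018, -0.2235, 0.1726]
ee_rot: [[0.809, 0.58, 0.093], [0.495, -0.588, -0.64], [-0.317, 0.564, -0.763]]
force: [0.2, -0.2, 0.2]
gripper_width: -0.0
finger_force: 0.0
```

Run:
```python
from w import *
print(env.sense()['qpos'].round(2))
```

```text
[ 0.15  0.33 -0.28  2.17  1.04  0.97 -1.79]
```

Joint 7 is moving away from its limit, so I'll continue.

Call:
apply_moves:
  increments:
    - {"slide": [0,0,0],"rot": [-0.025,0.18,0.21],"claw": 255}
    - {"slide": [0,0,0],"rot": [-0.05,0.36,0.42],"claw": 255}
    - {"slide": [0,0,0],"rot": [-0.075,0.54,0.63],"claw": 255}
    - {"slide": [0,0,0],"rot": [-0.09,0.64,0.76],"claw": 255}

```text
clock: 3.6
position: [0.5017, -0.2235, 0.1726]
ee_rot: [[0.412, 0.907, 0.091], [0.722, -0.263, -0.64], [-0.556, 0.329, -0.763]]
force: [-0.4, -0.7, -0.0]
gripper_width: 0.0002
finger_force: 0.0
```

Call:
apply_moves:
  increments:
    - {"slide": [0,0,0],"rot": [-0.025,0.18,0.21],"claw": 255}
    - {"slide": [0,0,0],"rot": [-0.05,0.36,0.42],"claw": 255}
    - {"slide": [0,0,0],"rot": [-0.075,0.54,0.63],"claw": 255}
    - {"slide": [0,0,0],"rot": [-0.09,0.64,0.76],"claw": 255}
    - {"slide": [0,0,0],"rot": [-0.09,0.64,0.76],"claw": 255}

```text
clock: 4.1
position: [0.5015, -0.2235, 0.1723]
ee_rot: [[-0.092, 0.992, 0.09], [0.757, 0.128, -0.641], [-0.647, 0.009, -0.763]]
force: [0.7, -0.0, 0.4]
gripper_width: 0.0
finger_force: 0.0
```

```bash
sed -i 's/return np.c_\[np.cross(y,z),y,z\]/return np.c_[-y,np.cross(y,z),z]/; s/def ring(s=0,h=0): return.*/def ring(s=0,h=0): return np.array([P[0],P[1],.089+h])+.092*u(s)/; s/^P=.*/P=np.array([.4925,-.1845])/; s/-1.438/-1.433/' w.py
python3 - <<'E'
from w import *
print(env.sense()['qpos'].round(2))
R=Rdes(40);C=cam('wrist');im=snapshot('wrist');cv2.imwrite('pics/w3.png',im[:,:,::-1])
m=red(im);n,l,s,c=cv2.connectedComponentsWithStats(m);print(s[1:][s[1:,4]>50])
b=blue(im);n,l,s,c=cv2.connectedComponentsWithStats(b);print(s[1:][s[1:,4]>200])
print('pred ring',proj(C,ring()),'pivot',proj(C,np.r_[P,.062]))
go(ring()-R[:,2]*.08,R)
E
```

```text
[ 0.22  0.34 -0.36  2.16  1.06  1.   -0.76]
[[ 200  138   87   82 1679]]
[[ 195    0   91   98 3138]]
pred ring [243.78692161 179.35489414] pivot [239.98342454  26.72097801]
t 4.15 pos [ 0.5014 -0.2235  0.172 ] F [ 0.1 -0.  -0.4] w 0.0001
slide [-0.016 -0.006 -0.109] rot [0.007 0.023 0.023]
```

View pics/w3.png

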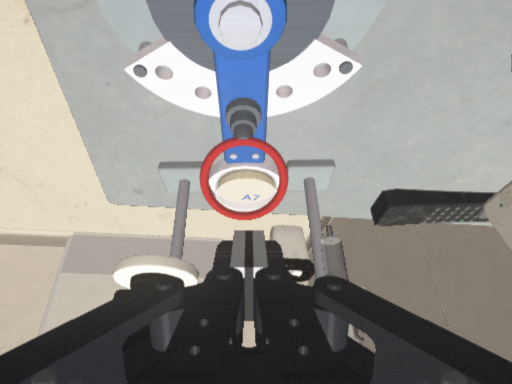

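The ring is at (243.5,179), matching the prediction, and the fingers are aligned. Inserting now.

Call:
apply_moves:
  increments:
    - {"slide": [-0.016,-0.006,-0.109],"rot": [0.007,0.023,0.023],"claw": 255}
    - {"slide": [-0.016,-0.006,-0.109],"rot": [0.007,0.023,0.023],"claw": 255}
    - {"slide": [-0.007,-0.07,-0.187],"rot": [0.007,0.023,0.023],"claw": 255}
    - {"slide": [0.002,-0.136,-0.265],"rot": [0.007,0.023,0.023],"claw": 255}
    - {"slide": [0.009,-0.19,-0.33],"rot": [0.007,0.023,0.023],"claw": 255}
    - {"slide": [0.009,-0.19,-0.33],"rot": [0.007,0.023,0.023],"claw": 255}

```text
clock: 4.75
position: [0.5021, -0.2623, 0.1041]
ee_rot: [[-0.107, 0.991, 0.084], [0.759, 0.136, -0.637], [-0.642, -0.004, -0.766]]
force: [0.9, 0.0, -1.0]
gripper_width: 0.0
finger_force: 0.0
```

Run:
```python
from w import *
R=Rdes(40);C=cam('wrist');im=snapshot('wrist');cv2.imwrite('pics/w4.png',im[:,:,::-1])
m=red(im);n,l,s,c=cv2.connectedComponentsWithStats(m);print(s[1:][s[1:,4]>50])
print('pred ring',proj(C,ring()),'crown',proj(C,ring()+.022*u()+[0,0,.015]),'pin',proj(C,ring()-.022*u()-[0,0,.015]))
go(ring()+R[:,2]*.004,R)
```

```text
[[ 189  193  127   92 2691]]
pred ring [252.56160437 250.13221881] crown [252.20459321 296.4478161 ] pin [252.96545286 197.74034285]
t 4.8 pos [ 0.5025 -0.2614  0.1047] F [1.1 0.1 0.5] w -0.0002
slide [ 0.015 -0.084 -0.094] rot [-0.    -0.006  0.   ]
```

View pics/w4.png

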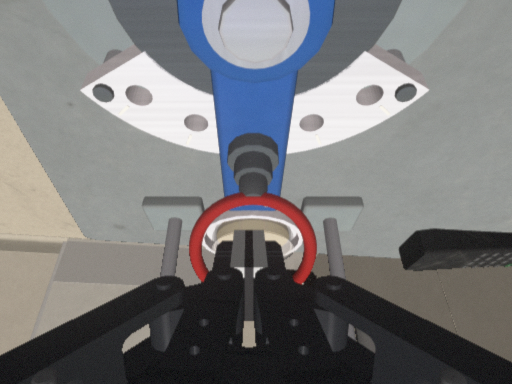

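The fingertips are just above the ring opening and centred (ring column 252.5, fingers 250). I'll insert to depth, then shift outward 5 mm.

Call:
apply_moves:
  increments:
    - {"slide": [0.008,-0.042,-0.047],"rot": [0,0,0],"claw": 255}
    - {"slide": [0.015,-0.084,-0.094],"rot": [0,0,0],"claw": 255}
    - {"slide": [0.017,-0.1,-0.094],"rot": [0,0,0],"claw": 255}
    - {"slide": [0.018,-0.109,-0.094],"rot": [0,0,0],"claw": 255}
    - {"slide": [0.018,-0.109,-0.094],"rot": [0,0,0],"claw": 255}

```text
clock: 5.3
position: [0.5062, -0.283, 0.0857]
ee_rot: [[-0.109, 0.99, 0.087], [0.759, 0.139, -0.636], [-0.642, -0.003, -0.767]]
force: [-0.6, 0.6, -0.3]
gripper_width: 0.0001
finger_force: 0.0
```

Call:
apply_moves:
  increments:
    - {"slide": [0,0,0.01],"rot": [0,0,0],"claw": 255}
    - {"slide": [0,0,0.02],"rot": [0,0,0],"claw": 255}
    - {"slide": [0,0,0.03],"rot": [0,0,0],"claw": 255}
    - {"slide": [0,0,0.03],"rot": [0,0,0],"claw": 255}

```text
clock: 5.7
position: [0.5063, -0.2828, 0.092]
ee_rot: [[-0.109, 0.99, 0.087], [0.759, 0.14, -0.636], [-0.642, -0.003, -0.767]]
force: [0.2, 0.2, 0.1]
gripper_width: -0.0001
finger_force: 0.0
```

```bash
cat > r.py <<'E'
from w import *
import sys
s=float(sys.argv[1]) if len(sys.argv)>1 else 0
C=cam('wrist');S,p,R=st();im=snapshot('wrist');m=red(im);n,l,q,c=cv2.connectedComponentsWithStats(m);i=1+np.argmax(q[1:,4]);print(q[i])
print('F',np.round(S['force'],1),'tcp-ring along u,tan,z',np.round([(p-ring(s))@u(s),(p-ring(s))@np.cross([0,0,1],u(s)),(p-ring(s))[2]],4),'q',S['qpos'].round(2))
top=q[i][1]; # pin-end top edge of bar: outer lower end of ring
for h in(0,.004,.008,.012,.016): print(h,proj(C,ring(s,h)-.027*(.82*u(s)+np.array([0,0,.57]))).round(1),end=' ')
E
python3 r.py
```

```text
[ 175  189  150   98 3645]
F [0.2 0.2 0.1] tcp-ring along u,tan,z [0.0072 0.0002 0.003 ] q [ 0.27  0.49 -0.28  2.18  1.26  0.87 -0.88]
0 [250.  193.6] 0.004 [250.  202.8] 0.008 [250.  212.3] 0.012 [249.9 222.3] 0.016 [249.9 232.6]
```

No contact yet. I'll keep lifting in small steps.

Call:
apply_moves:
  increments:
    - {"slide": [0,0,0.012],"rot": [0,0,0],"claw": 255}
    - {"slide": [0,0,0.025],"rot": [0,0,0],"claw": 255}
    - {"slide": [0,0,0.025],"rot": [0,0,0],"claw": 255}

```text
clock: 6.05
position: [0.5063, -0.2829, 0.0969]
ee_rot: [[-0.109, 0.99, 0.087], [0.759, 0.139, -0.636], [-0.642, -0.003, -0.767]]
force: [0.3, -0.8, -0.0]
gripper_width: -0.0
finger_force: 0.0
```

Call:
apply_moves:
  increments:
    - {"slide": [0,0,0.012],"rot": [0,0,0],"claw": 255}
    - {"slide": [0,0,0.02],"rot": [0,0,0],"claw": 255}
    - {"slide": [0,0,0.02],"rot": [0,0,0],"claw": 255}

```text
clock: 6.35
position: [0.5062, -0.2828, 0.1007]
ee_rot: [[-0.109, 0.99, 0.087], [0.759, 0.139, -0.636], [-0.642, -0.003, -0.767]]
force: [-0.1, 0.5, 0.2]
gripper_width: 0.0
finger_force: 0.1
```

```bash
python3 r.py
```

```text
[ 178  170  144  113 3897]
F [-0.1  0.5  0.2] tcp-ring along u,tan,z [0.0073 0.     0.0117] q [ 0.27  0.47 -0.29  2.17  1.24  0.88 -0.86]
0 [250.5 174.6] 0.004 [250.5 183.1] 0.008 [250.5 191.9] 0.012 [250.5 201.1] 0.016 [250.5 210.6]
```

Call:
apply_moves:
  increments:
    - {"slide": [0.002,-0.012,0],"rot": [0,0,0],"claw": 255}
    - {"slide": [0.004,-0.025,0],"rot": [0,0,0],"claw": 255}
    - {"slide": [0.004,-0.025,0],"rot": [0,0,0],"claw": 255}

```text
clock: 6.7
position: [0.5073, -0.2856, 0.0993]
ee_rot: [[-0.112, 0.99, 0.088], [0.761, 0.142, -0.633], [-0.639, -0.003, -0.769]]
force: [-2.4, 13.4, -1.6]
gripper_width: -0.0002
finger_force: 6.7
```

```bash
python3 - <<'E'
from w import *
cv2.imwrite('pics/w5.png',snapshot('wrist')[:,:,::-1])
E
python3 r.py
```

```text
[ 175  169  148  115 4091]
F [-2.8 14.4 -3.3] tcp-ring along u,tan,z [0.0102 0.0007 0.0103] q [ 0.28  0.48 -0.28  2.17  1.25  0.87 -0.85]
0 [249.1 172.7] 0.004 [249.1 181.4] 0.008 [249.1 190.4] 0.012 [249.  199.8] 0.016 [249.  209.5]
```

View pics/w5.png

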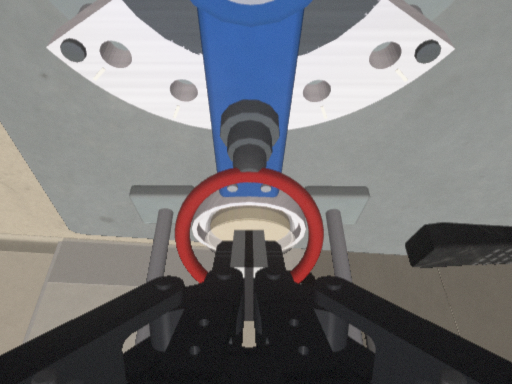

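The image shows the fingers through the ring and bearing on the crown side, with about 14 N outward. I'll ease off outward and lift.

Call:
apply_moves:
  increments:
    - {"slide": [-0.001,0.006,0.015],"rot": [0,0,0],"claw": 255}
    - {"slide": [-0.001,0.009,0.03],"rot": [0,0,0],"claw": 255}
    - {"slide": [-0.001,0.009,0.045],"rot": [0,0,0],"claw": 255}
    - {"slide": [-0.001,0.009,0.06],"rot": [0,0,0],"claw": 255}
    - {"slide": [-0.001,0.009,0.06],"rot": [0,0,0],"claw": 255}

```text
clock: 7.3
position: [0.5067, -0.2849, 0.1117]
ee_rot: [[-0.111, 0.99, 0.087], [0.76, 0.141, -0.634], [-0.64, -0.004, -0.768]]
force: [0.1, 7.0, -7.2]
gripper_width: -0.0
finger_force: 5.1
```

```bash
python3 r.py
```

```text
[ 177  169  146  115 3985]
F [ 0.1  7.  -7.2] tcp-ring along u,tan,z [0.0093 0.0003 0.0227] q [ 0.28  0.45 -0.29  2.17  1.22  0.88 -0.82]
0 [250.1 149.2] 0.004 [250.1 156.9] 0.008 [250.1 165. ] 0.012 [250.  173.3] 0.016 [250.  181.9]
```

The pin is about 12 mm up, and the 7 N down agrees with the spring. Next I'll add 1 mm of lift and swing 12° clockwise, then check.

Call:
apply_moves:
  increments:
    - {"slide": [0,0,0.005],"rot": [0,0,0],"claw": 255}
    - {"slide": [-0.018,-0.002,0.005],"rot": [0,0,-0.067],"claw": 255}
    - {"slide": [-0.035,-0.0035,0.005],"rot": [0,0,-0.133],"claw": 255}
    - {"slide": [-0.053,-0.004,0.005],"rot": [0,0,-0.2],"claw": 255}
    - {"slide": [-0.07,-0.005,0.005],"rot": [0,0,-0.267],"claw": 255}
    - {"slide": [-0.088,-0.005,0.005],"rot": [0,0,-0.333],"claw": 255}
    - {"slide": [-0.106,-0.004,0.005],"rot": [0,0,-0.4],"claw": 255}
    - {"slide": [-0.106,-0.004,0.005],"rot": [0,0,-0.4],"claw": 255}

```text
clock: 8.15
position: [0.4857, -0.2855, 0.1124]
ee_rot: [[0.051, 0.998, -0.048], [0.767, -0.069, -0.638], [-0.64, -0.004, -0.768]]
force: [0.1, 6.8, -7.2]
gripper_width: -0.0003
finger_force: 5.4
```

```bash
cat >> r.py <<'E'
b=blue(im);b[:, :150]=0;b[:,360:]=0
ys,xs=np.nonzero(b);k=ys<230
# arm edges: mid-line points at z=.046 (arm top)
pts=[]
for y in range(20,180,6):
    xr=xs[ys==y]
    if len(xr)>25: pts.append(ray(C,((xr.min()+xr.max())/2,y),.046)[:2])
pts=np.array(pts)-P;r=np.hypot(*pts.T);a=np.arctan2(pts[:,1],pts[:,0])+1.433
print('\narm swing by radius',[(round(x,3),round(t,3)) for x,t in zip(r,a)][::3])
E
python3 r.py -0.2094
```

```text
[ 176  169  146  115 3951]
F [ 0.1  6.8 -7.2] tcp-ring along u,tan,z [0.0092 0.0004 0.0234] q [ 0.27  0.47 -0.28  2.12  1.08  0.98 -0.88]
0 [250.1 147.8] 0.004 [250.  155.5] 0.008 [250.  163.5] 0.012 [250.  171.8] 0.016 [249.9 180.4] 
arm swing by radius [(np.float64(0.033), np.float64(-0.209)), (np.float64(0.04), np.float64(-0.212)), (np.float64(0.047), np.float64(-0.206)), (np.float64(0.056), np.float64(-0.206)), (np.float64(0.095), np.float64(-0.214))]
```

The arm is at -0.21 and the pin is still up. Swinging the second half.

Call:
apply_moves:
  increments:
    - {"slide": [-0.018,0.002,0],"rot": [0,0,-0.067],"claw": 255}
    - {"slide": [-0.035,0.004,0],"rot": [0,0,-0.133],"claw": 255}
    - {"slide": [-0.053,0.007,0],"rot": [0,0,-0.2],"claw": 255}
    - {"slide": [-0.07,0.01,0],"rot": [0,0,-0.267],"claw": 255}
    - {"slide": [-0.087,0.014,0],"rot": [0,0,-0.333],"claw": 255}
    - {"slide": [-0.1045,0.0185,0],"rot": [0,0,-0.4],"claw": 255}
    - {"slide": [-0.1045,0.0185,0],"rot": [0,0,-0.4],"claw": 255}

```text
clock: 8.9
position: [0.4651, -0.2817, 0.1125]
ee_rot: [[0.209, 0.961, -0.179], [0.739, -0.275, -0.614], [-0.64, -0.004, -0.768]]
force: [1.1, 8.0, -7.4]
gripper_width: 0.0001
finger_force: 5.6
```

```bash
python3 r.py -0.419
```

```text
[ 176  169  146  115 3940]
F [ 1.1  8.  -7.4] tcp-ring along u,tan,z [0.009  0.0006 0.0235] q [ 0.26  0.5  -0.27  2.07  0.94  1.07 -0.95]
0 [249.7 147.6] 0.004 [249.7 155.3] 0.008 [249.6 163.3] 0.012 [249.6 171.5] 0.016 [249.5 180.1] 
arm swing by radius [(np.float64(0.033), np.float64(-0.415)), (np.float64(0.04), np.float64(-0.418)), (np.float64(0.048), np.float64(-0.417)), (np.float64(0.056), np.float64(-0.424)), (np.float64(0.095), np.float64(-0.417))]
```

The arm is at -0.418, on the hole. Lowering to let the pin in.

Call:
apply_moves:
  increments:
    - {"slide": [0,0,-0.015],"rot": [0,0,0],"claw": 255}
    - {"slide": [0,0,-0.03],"rot": [0,0,0],"claw": 255}
    - {"slide": [0,0,-0.045],"rot": [0,0,0],"claw": 255}
    - {"slide": [0,0,-0.06],"rot": [0,0,0],"claw": 255}
    - {"slide": [0,0,-0.08],"rot": [0,0,0],"claw": 255}
    - {"slide": [0.003,0.01,-0.095],"rot": [0,0,0],"claw": 255}
    - {"slide": [0.006,0.02,-0.105],"rot": [0,0,0],"claw": 255}
    - {"slide": [0.006,0.02,-0.105],"rot": [0,0,0],"claw": 255}

```text
clock: 9.75
position: [0.4659, -0.2789, 0.0923]
ee_rot: [[0.208, 0.961, -0.18], [0.738, -0.275, -0.616], [-0.642, -0.004, -0.767]]
force: [1.1, 0.4, -0.1]
gripper_width: 0.0
finger_force: 0.0
```

```bash
python3 r.py -0.419
```

```text
[ 176  189  148   98 3569]
F [ 1.1  0.4 -0.1] tcp-ring along u,tan,z [0.0061 0.0006 0.0033] q [ 0.25  0.54 -0.27  2.08  0.97  1.06 -0.99]
0 [249.5 193.9] 0.004 [249.5 203.1] 0.008 [249.5 212.6] 0.012 [249.4 222.5] 0.016 [249.4 232.7] 
arm swing by radius [(np.float64(0.019), np.float64(-0.402)), (np.float64(0.025), np.float64(-0.415)), (np.float64(0.031), np.float64(-0.414)), (np.float64(0.038), np.float64(-0.418)), (np.float64(0.046), np.float64(-0.413)), (np.float64(0.054), np.float64(-0.405))]
```

The pin reads home (ring edge at 189, the same as at the start) at about -0.415. I'll centre the fingers and withdraw along the tool axis.

Call:
apply_moves:
  increments:
    - {"slide": [0.0085,0.029,-0.0165],"rot": [0,0,0],"claw": 255}
    - {"slide": [0.0085,0.029,-0.0165],"rot": [0,0,0],"claw": 255}
    - {"slide": [0.026,0.09,0.06],"rot": [0,0,0],"claw": 255}
    - {"slide": [0.044,0.152,0.137],"rot": [0,0,0],"claw": 255}
    - {"slide": [0.062,0.213,0.214],"rot": [0,0,0],"claw": 255}
    - {"slide": [0.08,0.275,0.29],"rot": [0,0,0],"claw": 255}
    - {"slide": [0.08,0.275,0.29],"rot": [0,0,0],"claw": 255}
    - {"slide": [0.08,0.275,0.5],"rot": [0,0,0],"claw": 255}
    - {"slide": [0.08,0.275,0.7],"rot": [0,0,0],"claw": 255}
    - {"slide": [0.08,0.275,0.7],"rot": [0,0,0],"claw": 255}

```text
clock: 10.8
position: [0.4832, -0.2247, 0.2365]
ee_rot: [[0.213, 0.961, -0.175], [0.737, -0.276, -0.617], [-0.642, 0.002, -0.767]]
force: [-0.1, 0.4, -0.7]
gripper_width: 0.0004
finger_force: 0.0
```

```bash
python3 r.py -0.419
python3 - <<'E'
from w import *
a=snapshot('wrist');b=snapshot('side')
cv2.imwrite('pics/f.png',np.hstack([cv2.resize(a,(400,300)),cv2.resize(b[200:350,150:350],(400,300))])[:,:,::-1])
E
```

```text
[ 209   74   75   76 1309]
F [-0.1  0.4 -0.7] tcp-ring along u,tan,z [-0.0508  0.0023  0.1475] q [ 0.22  0.33 -0.34  1.98  0.78  1.29 -0.8 ]
0 [246.3  75.8] 0.004 [246.3  79.2] 0.008 [246.3  82.7] 0.012 [246.3  86.2] 0.016 [246.2  89.9] 
arm swing by radius [(np.float64(0.042), np.float64(-0.424)), (np.float64(0.056), np.float64(-0.424))]
```

View pics/f.png

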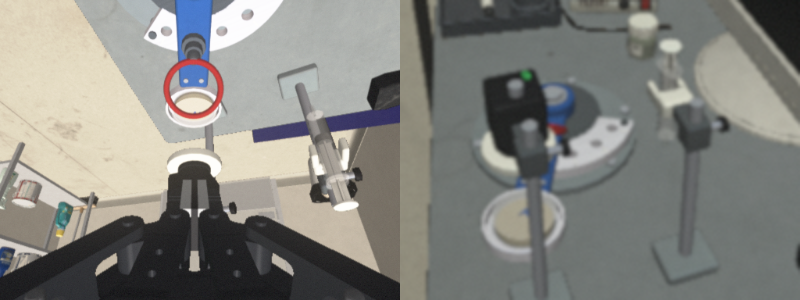

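The arm is aligned with the camera column, the dish is in its nest at about (195,105) in the left half, the pin is home, and the robot is clear. I'm handing it in.

```bash
python3 -c "
from rig import env
print(env.sign_off())"
```

```text
the job is handed in; nothing more can be done
None
```

I swung the arm one hole clockwise, to about -0.42 rad, so the dish should now be under the camera; in the last pictures the dish was seated in its nest, the pin read fully home and the robot was clear, and I handed the job in at about 11 s with no verdict returned.

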